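# Close the baking tub with the lid that fits

## Task

Three blue twist lids lie on the counter and one of them belongs to the open white tub. Put the lid that fits on the tub with its yellow grip bar over the green marks, so that it drops fully down, turn it clockwise (seen from above) until the bar is in line with the red marks, and let go. Leave the other two lids lying where they are.

Things in the scene. Friction and masses are not known exactly. Their poses are not given: they have to be found in the camera images.
- tub: fixed white tub, 132 mm across, open neck 66 mm across, rim 90 mm high tapering in to 54. Black collar round the neck 83 mm across, 72-77 mm high, in two arcs with two gaps. On the shoulder (60 mm high) red marks at +x and -x (locked line), green marks 70 deg counter-clockwise of them from above (mid gap). Origin: underside centre, z up; same turned half round. Bystanders keep 40 mm off, under 85 mm high.
- lid_a: small blue lid, 76 mm across, bore 71, 50 g, lying open side down. All lids: origin at centre of bottom edge, z up; top plate's face 30 mm up (its underside 26); on it a yellow grip bar along x, 56 mm long, 16 wide, top 56 mm up. Inside the bottom edge tabs at +x and -x, 14 mm wide, 5 high, reach 9 mm inward. A lid works the same turned half round.
- lid_b: middle blue lid, 100 mm across, bore 95, 50-100 g, otherwise like lid_a. It fits the tub with 5 mm play: bar within 20 deg of the green line, its tabs pass the gaps and it drops till its plate is on the rim, origin 64 mm above the tub's (else it stands on the collar, 77 mm). Turning clockwise is then free; 70 deg brings the bar to the red line, a stop blocks 10 deg beyond.
- lid_c: large blue lid, 120 mm across, bore 115, 90 g, otherwise like lid_a: origin at the centre of its bottom edge, z up, yellow grip bar along x with its top 56 mm up.
Mind the look-alikes: they are no part of the job. Leave any black, grey or orange look-alike of the lid_b alone.

How it is judged:
At the end, for the whole second after the job is handed in: The fitting (middle, 100 mm) lid is fully down on the tub (origin within 5 mm of its seated height, upright within 7 degrees, centred within 10 mm), its bar within 17 degrees of the line of the red marks, released and at rest; the other two lids lie within 40 mm of where they were (z of lid_b in the frame of tub between 0.058 and 0.069 m and horizontal distance between lid_b and tub below 0.01 m and angle between lid_b's own z axis and vertical below 0.12 rad and angle between the x axis of lid_b and the x axis of tub, either way round below 0.3 rad and linear speed of lid_b below 0.02 m/s and angular speed of lid_b below 0.2 rad/s); the robot touches nothing.
It fails at once if the small lid is moved more than 40 mm (distance of lid_a from where it was at the start of the episode above 0.04 m).
It fails at once if the large lid is moved more than 40 mm (distance of lid_c from where it was at the start of the episode above 0.04 m).
It also fails if it takes over 42 s, if anything falls off the work surface, if the arm or the gripper's body presses on something with over 40 N, if the wrist force passes 120 N, or if a joint passes its speed limit or range.

## Robot

A 7-joint arm with a two-finger parallel gripper is mounted at the origin on the work surface. World frame = base frame: x ahead of the robot, y to its left, z up, the work surface at z = 0. Lengths are in m, angles in rad, forces in N, time in s.
With the tool pointing down it reaches from about 0.4 to 0.85 m from the base axis. Payload 10.4 kg.
Tool frame: the origin (TCP) lies where the fingers leave the gripper's body, on its centre line; the fingertips stand 70 mm ahead of it and the grasp point (between the pads) lies r.grip_depth ahead of it (r.grip_depth is the distance from the TCP to the grasp point, in m); z points along the fingers, y is the direction in which the jaws open and shut (so a half turn about z gives the same grasp; the last joint's range is limited). The gripper opens to 87 mm and grips with 3 to 60 N. Pads are 19 mm wide; open, the fingers measure 117 mm over their backs; the gripper's body (75 mm by 190 mm) begins 51 mm behind the grasp point.
Start: joints at [-1.344, 0.332, -0.065, 1.46, 0.022, 1.35, -0.088], TCP at [0.154, 0.606, 0.292] pointing down, gripper open.
Joint ranges: [-2.6, 2.6], [-0.5, 2.12], [-1.47, 1.34], [0.16, 2.42], [-1.27, 4.41], [0.06, 2.06], [-2.6, 2.6]. Speed limits (rad/s): [2.22, 2.22, 2.79, 2.79, 3.14, 3.14, 3.14].

## Interface

Orientations are given as a unit quaternion [x, y, z, w].
In Python, from bench import monitor, viewer, workorder, nets, r gives the robot as it stands.
- The arm moves only by the tool drive_tool, never from a script. Its argument "plan" is a list of rows, each an object of numbers: "rx", "ry", "rz": the turn, a rotation vector about the tool's x, y, z in units of 360 degrees (1.0 is 360 degrees); "x", "y", "z": the shift along the tool's x, y, z in units of 1000 mm (1.0 is 1000 mm); "fingers": the opening, from 0 (shut) to 1 (fully open). In form: [{"rx": .., "ry": .., "rz": .., "x": .., "y": .., "z": .., "fingers": ..}, ...]. A call has 1 to 12 rows; each row is the pose to reach, as a shift and turn from the pose commanded when the call began, along the tool's axes at that moment, turning the shorter way round; what a row does not reach only later rows make up. A row lasts 1/8 s, in which the tool goes at most 62.5 mm and 10.7 degrees, less where a joint would pass 70% of its speed; a pose out of reach is approached as far as the arm can. A call with a number of a shift or a turn outside -1 to 1 is refused whole. A call with a gripper value outside its range is refused whole. The fingers move at their own pace and stop on an object; "squeeze" is the grip in N (left out, the last holds). Time passes only in rows, so rows that repeat a pose let the fingers close. It gives the time, the measured TCP pose, the force and the opening at its end, in the units of the state.
- monitor.read_state(): the state, without advancing time (a new reading comes with each control period).
- viewer.camera(name): name is "scene" or "top" or "wrist"; returns a dict with "color" (480x640x3 uint8, red, green, blue), "depth" (480x640 float32, m along the optical axis (not along the pixel's ray), 0 where there is no reading), "camera_matrix" (3x3 intrinsics, pixels), "D" ([k1, k2, p1, p2, k3] as OpenCV has them; the pictures are not rectified), "xyz" and "rotation" of the camera in the world. Camera axes: x right, y down, z forward; pixel columns grow to the right and rows downward; lengths in m; the calibration is good to about 2 mm. A picture is of the moment at which its call begins.
- workorder.close_job(): hands the job in, once; it reports no verdict.
Trained networks look in the newest picture that a camera, given by its name, has taken for a name from the list of things; names that differ only in an ending like _2 or _b are one class to them, and where a whole thing is asked for, a point or a joint stands for the part that bears it (a point fixed in the world has none). Each returns a list of dicts, best first, with "confidence" (0 to 1); they miss things now and then, are a little off and sometimes report something else, mostly with a low value. They report only what shows in the picture. A call takes as long as a camera call. They do not tell look-alikes from the thing itself.
- nets.find_in(label, camera): "centre" ([x, y, z] in m, in world coordinates, good to about 4 mm: the middle of the surface that is visible of it).
- nets.regions_of(label, camera): "region" (480x640 bool, what is visible of it).
The state is a dict: "time": time; "joint_positions": joint angles; "joint_vel": joint speeds; "joint_torque": joint torques, N m; "ee_pos": TCP position; "eef_rot": TCP orientation; "ft_force": force on the tool from outside, world axes, zero at the start; "torque": the same for the moment, N m; "width": finger opening in m.
Only numpy, scipy, OpenCV 4.12 (cv2) and the standard library are available. Lean on these libraries where they do the work, as an engineer would, in place of code of your own. Each camera call takes 0.05 s, during which the arm holds its last target.

## Working session

There is one attempt and no reset: what is moved stays moved. The work goes in short steps, Python scripts to look and compute and a tool call to move; the robot and the scene stay as the last step left them, time stands still between calls to the robot, and variables do not carry over. Pictures are saved under pics/ and viewed, and the job is handed in when it is done.

Besides the shell and the picture viewer there is one more tool, called after "Emit:" by a JSON object that holds its "method" and its "body". drive_tool: Moves the arm, as the interface text tells. Its arguments: {"type":"object","properties":{"plan":{"type":"array","items":{"type":"object","properties":{"rx":{"type":"number","minimum":-1,"maximum":1},"ry":{"type":"number","minimum":-1,"maximum":1},"rz":{"type":"number","minimum":-1,"maximum":1},"x":{"type":"number","minimum":-1,"maximum":1},"y":{"type":"number","minimum":-1,"maximum":1},"z":{"type":"number","minimum":-1,"maximum":1},"fingers":{"type":"number"}}}},"squeeze":{"type":"number"}},"required":["plan"]}

```bash
ls; mkdir -p pics
python3 - <<'E'
from bench import monitor, viewer, nets, r
import cv2, pickle
s=monitor.read_state(); print({k:s[k] for k in('time','ee_pos','eef_rot','width','ft_force')}, r.grip_depth)
for c in('scene','top','wrist'):
    im=viewer.camera(c); pickle.dump(im,open(f'{c}0.pkl','wb'))
    cv2.imwrite(f'pics/{c}0.png',im['color'][:,:,::-1]); print(c,im['xyz'],im['camera_matrix'].tolist(),im['D'])
    for l in('lid_a','lid_b','lid_c','tub'):
        print(c,l,[( [round(float(v),3) for v in d['centre']],round(d['confidence'],2)) for d in nets.find_in(l,c)])
E
```

```text
pics
{'time': 0.0, 'ee_pos': array([0.15442972, 0.60532859, 0.29145499]), 'eef_rot': array([ 1.24566850e-01,  9.92210972e-01, -6.96413321e-04, -5.40246969e-05]), 'width': 0.08696958802916316, 'ft_force': array([-0.00246442, -0.53612743, -0.25102337])} 0.051
scene [ 1.09672264 -0.28565577  0.98943722] [[512.4459843834221, 0.0, 312.08793434968317], [0.0, 512.4459843834221, 242.29682523546705], [0.0, 0.0, 1.0]] [-0.11810351  0.          0.          0.          0.        ]
scene lid_a [([0.677, -0.1, 0.028], 0.95), ([0.717, -0.42, 0.031], 0.86), ([0.396, -0.31, 0.027], 0.77), ([0.536, -0.263, 0.034], 0.68), ([0.686, -0.277, 0.029], 0.66), ([0.499, -0.075, 0.029], 0.65), ([0.32, -0.176, 0.031], 0.62)]
scene lid_b [([0.677, -0.1, 0.028], 0.95), ([0.717, -0.42, 0.031], 0.86), ([0.396, -0.31, 0.027], 0.77), ([0.536, -0.263, 0.034], 0.68), ([0.686, -0.277, 0.029], 0.66), ([0.499, -0.075, 0.029], 0.65), ([0.32, -0.176, 0.031], 0.62)]
scene lid_c [([0.677, -0.1, 0.028], 0.95), ([0.717, -0.42, 0.031], 0.86), ([0.396, -0.31, 0.027], 0.77), ([0.536, -0.263, 0.034], 0.68), ([0.686, -0.277, 0.029], 
[... 721 characters left out ...]
), ([0.701, -0.42, 0.028], 0.65), ([0.479, -0.073, 0.034], 0.6), ([0.672, -0.271, 0.032], 0.6), ([0.517, -0.261, 0.029], 0.59)]
top lid_c [([0.667, -0.098, 0.029], 0.88), ([0.377, -0.306, 0.031], 0.81), ([0.306, -0.175, 0.029], 0.78), ([0.57, 0.192, 0.056], 0.66), ([0.701, -0.42, 0.028], 0.65), ([0.479, -0.073, 0.034], 0.6), ([0.672, -0.271, 0.032], 0.6), ([0.517, -0.261, 0.029], 0.59)]
top tub [([0.568, 0.191, 0.057], 0.7)]
wrist [0.07531154 0.62514771 0.38434226] [[369.51490594015957, 0.0, 326.6398180632115], [0.0, 369.51490594015957, 241.59380144653193], [0.0, 0.0, 1.0]] [-0.00718137  0.          0.          0.          0.        ]
wrist lid_a []
wrist lid_b []
wrist lid_c []
wrist tub []
```

View pics/top0.png

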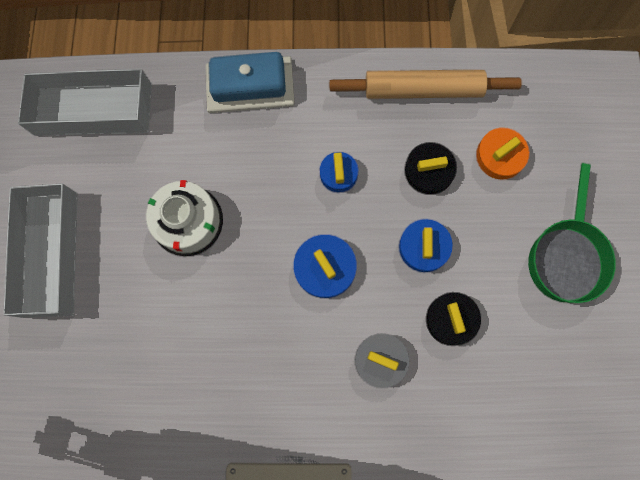

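View pics/scene0.png

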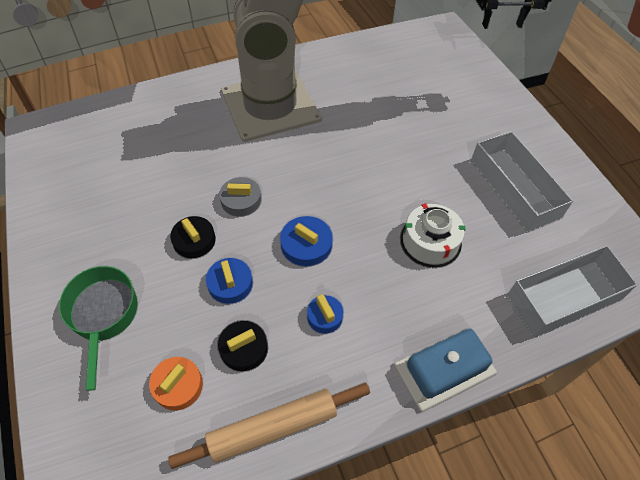

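```bash
cat > h.py <<'E'
import numpy as np, cv2
def topl(im,px,z):
    px=np.asarray(px,float).reshape(-1,1,2)
    n=cv2.undistortPoints(px,im['camera_matrix'],np.asarray(im['D'],float)).reshape(-1,2)
    R=np.asarray(im['rotation'],float)
    if R.shape!=(3,3):
        from scipy.spatial.transform import Rotation; R=Rotation.from_quat(R).as_matrix()
    d=np.c_[n,np.ones(len(n))]@R.T; o=np.asarray(im['xyz'])
    t=(z-o[2])/d[:,2]; return o+d*t[:,None]
def cloud(im,m):
    v,u=np.nonzero(m&(im['depth']>0)); px=np.c_[u,v]
    n=cv2.undistortPoints(px.astype(float).reshape(-1,1,2),im['camera_matrix'],np.asarray(im['D'],float)).reshape(-1,2)
    R=np.asarray(im['rotation'],float)
    if R.shape!=(3,3):
        from scipy.spatial.transform import Rotation; R=Rotation.from_quat(R).as_matrix()
    p=np.c_[n,np.ones(len(n))]*im['depth'][v,u][:,None]
    return p@R.T+im['xyz']
def hsv(im): return cv2.cvtColor(im['color'],cv2.COLOR_RGB2HSV)
def mask(im,col):
    h=hsv(im);H,S,V=[h[...,i].astype(int) for i in range(3)]
    return {'yellow':(abs(H-26)<6)&(S>180)&(V>110),'blue':(abs(H-112)<8)&(S>170)&(V>60),
     'red':((H<6)|(H>174))&(S>150)&(V>90),'green':(abs(H-65)<14)&(S>120)&(V>50)}[col]
def blobs(m,amin=8):
    n,l,st,c=cv2.connectedComponentsWithStats(m.astype(np.uint8)); 
    return [(c[i],l==i,st[i,4]) for i in range(1,n) if st[i,4]>=amin]
def rect(p):
    p=p[:,:2]; (c,s,a)=cv2.minAreaRect((p*1000).astype(np.float32))
    if s[0]<s[1]: a+=90
    return np.array(c)/1000,sorted(s),(a+90)%180-90
E
python3 - <<'E'
import pickle; from h import *
np.set_printoptions(precision=4,suppress=True)
for c in('top','scene'):
    im=pickle.load(open(c+'0.pkl','rb')); print(c)
    for cc,m,a in blobs(mask(im,'yellow'),40):
        p=cloud(im,m); q=p[p[:,2]>0.05]
        v,u=np.nonzero(m); print('bar',cc,a,'zmed',np.median(p[:,2]),'n',len(q), rect(q) if len(q)>10 else '')
    for cc,m,a in blobs(mask(im,'blue'),200):
        p=cloud(im,m); q=p[abs(p[:,2]-.03)<.004]
        print('blue',cc,a,cv2.minEnclosingCircle((q[:,:2]*1000).astype(np.float32)))
    for col in('red','green'):
        for cc,m,a in blobs(mask(im,col),5):
            if a>200: continue
            p=cloud(im,m); print(col,cc,a,np.median(p,0),topl(im,cc,.06))
    # tub top ring
    H=hsv(im)
    t=np.array([.58,.185])
    full=cloud(im,np.ones((480,640),bool)); near=full[np.hypot(*(full[:,:2]-t).T)<.12]
    for lo,hi in((.055,.066),(.085,.095)):
        q=near[(near[:,2]>lo)&(near[:,2]<hi)]; print('tub',lo,len(q),np.median(q[:,2]),cv2.minEnclosingCircle((q[:,:2]*1000).astype(np.float32)))
E
python3 - <<'E'
import cv2
a=cv2.imread('pics/top0.png')
b=cv2.hconcat([cv2.resize(a[200:300,380:480],(390,390),interpolation=2),cv2.resize(a[165:265,135:235],(390,390),interpolation=2)])
cv2.imwrite('pics/crop0.png',b)
E
```

```text
top
bar [505.9367 147.903 ] 237 zmed 0.05638530011946741 n 216 (array([ 0.7081, -0.4231]), [15.348255157470703, 55.47275924682617], -53.07223129272461)
bar [338.3186 166.4951] 204 zmed 0.05629888091678015 n 203 (array([ 0.6702, -0.0965]), [14.040271759033203, 55.17060852050781], 5.329084873199463)
bar [432.3609 162.1217] 230 zmed 0.056804704825000885 n 223 (array([ 0.6777, -0.2768]), [15.495031356811523, 54.89961624145508], -81.02088260650635)
bar [427.209  241.9262] 244 zmed 0.05632410202128213 n 242 (array([ 0.5222, -0.2607]), [15.092190742492676, 53.627647399902344], -1.2841720581054688)
bar [324.3172 263.5991] 227 zmed 0.05607140053647197 n 226 (array([ 0.4828, -0.0692]), [14.383537292480469, 53.94950866699219], 31.149019241333008)
bar [456.     317.5839] 310 zmed 0.05570516772963341 n 271 (array([ 0.3821, -0.3103]), [16.518157958984375, 54.891448974609375], 16.739757537841797)
bar [382.6627 360.2471] 255 zmed 0.056281133385342796 n 252 (array([ 0.3061, -0.1744]), [15.011425971984863, 54.19047927856445], 67.55945587158203)
blue [338.3314 172.9016] 884 ((670.5734252929688, -97.885
[... 856 characters left out ...]
262.69525146484375), 51.08352279663086)
blue [324.4461 316.0107] 751 ((669.9795532226562, -96.35734558105469), 38.82432174682617)
red [424.2632 205.6842] 19 [0.5183 0.2078 0.0627] [[0.5154 0.2093 0.06  ]]
red [446.7143 247.8571] 21 [0.638  0.1997 0.0623] [[0.6362 0.2015 0.06  ]]
red [446.     254.1176] 17 [0.6435 0.1997 0.0469] [[0.6499 0.1921 0.06  ]]
green [407.4815 226.1852] 27 [0.5529 0.1465 0.062 ] [[0.5537 0.1467 0.06  ]]
green [461.9412 227.0588] 17 [0.6004 0.2602 0.0632] [[0.5993 0.2613 0.06  ]]
tub 0.055 1667 0.06166419012735935 ((577.5767211914062, 204.29473876953125), 67.83751678466797)
tub 0.085 177 0.08946001376368062 ((579.2288818359375, 202.87689208984375), 30.926095962524414)
```

View pics/crop0.png

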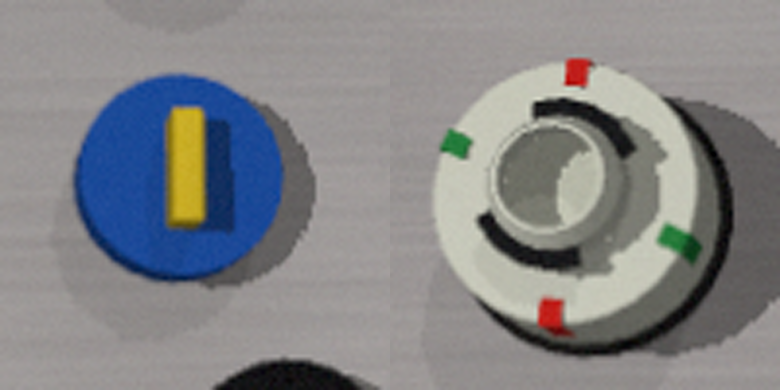

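```bash
cat > mv.py <<'E'
import sys, numpy as np
from scipy.spatial.transform import Rotation as Ro
from bench import monitor
def state(): 
    s=monitor.read_state(); R=Ro.from_quat(s['eef_rot']); return s,np.asarray(s['ee_pos']),R
def row(x,y,z,yaw):
    """TCP target world, tool y at yaw deg, pointing down"""
    s,p,R=state(); a=np.radians(yaw)
    Y=np.array([np.cos(a),np.sin(a),0]);Z=np.array([0,0,-1.]);X=np.cross(Y,Z)
    T=Ro.from_matrix(np.c_[X,Y,Z]); rv=(R.inv()*T).as_rotvec()/(2*np.pi)
    return R.inv().apply(np.array([x,y,z])-p).round(4), rv.round(4)
if __name__=='__main__':
    s,p,R=state(); y=R.as_matrix()[:,1]
    print('t',s['time'],'p',p.round(4),'yaw',np.degrees(np.arctan2(y[1],y[0])).round(2),'z',R.as_matrix()[:,2].round(4),'w',s['width'],'F',np.round(s['ft_force'],2),'M',np.round(s['torque'],2),'q',np.round(s['joint_positions'],2))
    a=[float(v) for v in sys.argv[1:]]
    for i in range(0,len(a),4): print(a[i:i+4],*row(*a[i:i+4]))
E
python3 mv.py .5 .25 .29 -8 .522 -.2615 .2 -91.3
```

```text
t 0.75 p [0.1545 0.6056 0.2923] yaw 75.69 z [ 0.e+00  1.e-04 -1.e+00] w 0.08681991993742401 F [-0.18 -0.8  -0.21] M [ 0.01 -0.03 -0.01] q [-1.34  0.33 -0.06  1.46  0.02  1.35 -0.09]
[0.5, 0.25, 0.29, -8.0] [-0.4227 -0.2592  0.0022] [ 0.     -0.      0.2325]
[0.522, -0.2615, 0.2, -91.3] [-0.5705 -0.7494  0.0922] [-0.     -0.      0.4639]
```

Emit:
{"method": "drive_tool", "body": {"plan": [{"x": -0.423,"y": -0.259,"z": 0.002,"rz": 0.2325,"fingers": 0.6},{"x": -0.423,"y": -0.259,"z": 0.002,"rz": 0.2325,"fingers": 0.6},{"x": -0.423,"y": -0.259,"z": 0.002,"rz": 0.2325,"fingers": 0.6},{"x": -0.423,"y": -0.259,"z": 0.002,"rz": 0.2325,"fingers": 0.6},{"x": -0.423,"y": -0.259,"z": 0.002,"rz": 0.2325,"fingers": 0.6},{"x": -0.423,"y": -0.259,"z": 0.002,"rz": 0.2325,"fingers": 0.6},{"x": -0.423,"y": -0.259,"z": 0.002,"rz": 0.2325,"fingers": 0.6},{"x": -0.423,"y": -0.259,"z": 0.002,"rz": 0.2325,"fingers": 0.6},{"x": -0.423,"y": -0.259,"z": 0.002,"rz": 0.2325,"fingers": 0.6}]}}

```text
validation failed for argument at $.pl...
```

```bash
python3 mv.py .522 -.2615 .25 -91.3
```

```text
t 0.75 p [0.1545 0.6056 0.2923] yaw 75.69 z [ 0.e+00  1.e-04 -1.e+00] w 0.08681991993742401 F [-0.18 -0.8  -0.21] M [ 0.01 -0.03 -0.01] q [-1.34  0.33 -0.06  1.46  0.02  1.35 -0.09]
[0.522, -0.2615, 0.25, -91.3] [-0.5705 -0.7494  0.0422] [-0.     -0.      0.4639]
```

Emit:
{"method": "drive_tool", "body": {"plan": [{"rx": 0,"ry": 0,"rz": 0.05,"x": -0.05,"y": -0.03,"z": 0.0,"fingers": 0.6}]}}

```text
time: 0.88
ee_pos: [0.192, 0.5658, 0.2916]
eef_rot: [0.215, 0.977, 0.0, -0.001]
ft_force: [0.7, -0.1, 0.7]
width: 0.0826
```

```bash
python3 mv.py .5 .25 .29 -8
```

```text
t 0.875 p [0.192  0.5658 0.2916] yaw 65.17 z [-2.1e-03  6.0e-04 -1.0e+00] w 0.08259965863013727 F [ 0.66 -0.07  0.73] M [-0.04 -0.08  0.01] q [-1.3   0.27 -0.02  1.54  0.    1.33 -0.19]
[0.5, 0.25, 0.29, -8.0] [-0.4122 -0.1573  0.0008] [-0.0003 -0.0003  0.2032]
```

Emit:
{"method": "drive_tool", "body": {"plan": [{"rx": 0,"ry": 0,"rz": 0.203,"x": -0.41,"y": -0.155,"z": 0.0,"fingers": 0.6},{"rx": 0,"ry": 0,"rz": 0.203,"x": -0.41,"y": -0.155,"z": 0.0,"fingers": 0.6},{"rx": 0,"ry": 0,"rz": 0.203,"x": -0.41,"y": -0.155,"z": 0.0,"fingers": 0.6},{"rx": 0,"ry": 0,"rz": 0.203,"x": -0.41,"y": -0.155,"z": 0.0,"fingers": 0.6},{"rx": 0,"ry": 0,"rz": 0.203,"x": -0.41,"y": -0.155,"z": 0.0,"fingers": 0.6},{"rx": 0,"ry": 0,"rz": 0.203,"x": -0.41,"y": -0.155,"z": 0.0,"fingers": 0.6},{"rx": 0,"ry": 0,"rz": 0.203,"x": -0.41,"y": -0.155,"z": 0.0,"fingers": 0.6},{"rx": 0,"ry": 0,"rz": 0.203,"x": -0.41,"y": -0.155,"z": 0.0,"fingers": 0.6}]}}

```text
time: 1.88
ee_pos: [0.5045, 0.2451, 0.2925]
eef_rot: [0.759, 0.651, 0.0, 0.001]
ft_force: [-0.4, 0.0, 0.5]
width: 0.0525
```

```bash
python3 mv.py .522 -.2615 .22 -91.3
```

```text
t 1.875 p [0.5045 0.2451 0.2925] yaw -8.74 z [ 0.0016 -0.0015 -1.    ] w 0.052455766338693886 F [-0.45  0.02  0.47] M [-0.03  0.09 -0.01] q [-0.88  0.19  0.4   1.66 -0.07  1.31 -0.62]
[0.522, -0.2615, 0.22, -91.3] [-0.4979  0.0941  0.0733] [ 4.000e-04 -1.000e-04  2.293e-01]
```

Emit:
{"method": "drive_tool", "body": {"plan": [{"rx": 0,"ry": 0,"rz": 0.2293,"x": -0.498,"y": 0.094,"z": 0.073,"fingers": 0.6},{"rx": 0,"ry": 0,"rz": 0.2293,"x": -0.498,"y": 0.094,"z": 0.073,"fingers": 0.6},{"rx": 0,"ry": 0,"rz": 0.2293,"x": -0.498,"y": 0.094,"z": 0.073,"fingers": 0.6},{"rx": 0,"ry": 0,"rz": 0.2293,"x": -0.498,"y": 0.094,"z": 0.073,"fingers": 0.6},{"rx": 0,"ry": 0,"rz": 0.2293,"x": -0.498,"y": 0.094,"z": 0.073,"fingers": 0.6},{"rx": 0,"ry": 0,"rz": 0.2293,"x": -0.498,"y": 0.094,"z": 0.073,"fingers": 0.6},{"rx": 0,"ry": 0,"rz": 0.2293,"x": -0.498,"y": 0.094,"z": 0.073,"fingers": 0.6},{"rx": 0,"ry": 0,"rz": 0.2293,"x": -0.498,"y": 0.094,"z": 0.073,"fingers": 0.6},{"rx": 0,"ry": 0,"rz": 0.2293,"x": -0.498,"y": 0.094,"z": 0.073,"fingers": 0.6},{"rx": 0,"ry": 0,"rz": 0.2293,"x": -0.498,"y": 0.094,"z": 0.073,"fingers": 0.6},{"rx": 0,"ry": 0,"rz": 0.2293,"x": -0.498,"y": 0.094,"z": 0.073,"fingers": 0.6}]}}

```text
time: 3.25
ee_pos: [0.5246, -0.254, 0.2193]
eef_rot: [1.0, -0.004, 0.0, -0.001]
ft_force: [0.2, 0.6, -0.3]
width: 0.0521
```

```bash
python3 mv.py .522 -.2615 .102 -91.3
python3 - <<'E'
from bench import viewer; from h import *
im=viewer.camera('wrist'); cv2.imwrite('pics/w1.png',im['color'][:,:,::-1]); print(im['xyz'])
for cc,m,a in blobs(mask(im,'yellow'),40):
    p=cloud(im,m); q=p[abs(p[:,2]-.056)<.004]; print(cc,a,np.median(p[:,2]),rect(q) if len(q)>10 else'')
for cc,m,a in blobs(mask(im,'blue'),300):
    p=cloud(im,m); q=p[abs(p[:,2]-.03)<.004]
    if len(q)>10: print('blue',cc,a,cv2.minEnclosingCircle((q[:,:2]*1000).astype(np.float32)))
E
```

```text
t 3.25 p [ 0.5246 -0.254   0.2193] yaw -90.49 z [ 4.0e-04  1.3e-03 -1.0e+00] w 0.052061248466425784 F [ 0.18  0.64 -0.27] M [-0.05  0.15 -0.04] q [-0.3   0.37  0.83  1.71 -0.3   1.19 -0.97]
[0.522, -0.2615, 0.102, -91.3] [-0.0026  0.0077  0.1173] [-0.0002 -0.0001  0.0023]
[ 0.60662683 -0.25554164  0.311391  ]
[99.96385542 48.04819277] 249 0.035617093172579606 (array([ 0.64244531, -0.09892079]), [1.7258814573287964, 12.022356033325195], 82.7696304321289)
[340.         209.69642857] 56 0.04205890261903694 (array([ 0.5478996 , -0.26408923]), [4.968206882476807, 15.448946952819824], 69.46309661865234)
[ 96.84076433 275.57324841] 157 0.03474475837747401 (array([ 0.5080751 , -0.05790481]), [1.0733510255813599, 7.921621322631836], -61.885149002075195)
blue [115.46071269  45.73937677] 6707 ((669.7980346679688, -97.0909652709961), 38.53730010986328)
blue [336.65175909 232.98101769] 10062 ((521.3333740234375, -261.9934997558594), 50.091278076171875)
blue [110.89462307 261.23453121] 11103 ((483.76031494140625, -69.22132110595703), 59.919677734375)
```

View pics/w1.png

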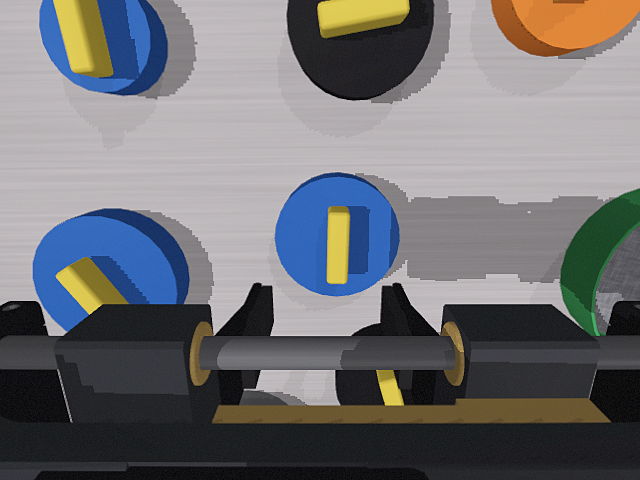

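Emit:
{"method": "drive_tool", "body": {"plan": [{"rx": 0,"ry": 0,"rz": 0.0023,"x": -0.0026,"y": 0.0077,"z": 0.05,"fingers": 0.6},{"rx": 0,"ry": 0,"rz": 0.0023,"x": -0.0026,"y": 0.0077,"z": 0.05,"fingers": 0.6},{"rx": 0,"ry": 0,"rz": 0.0023,"x": -0.0026,"y": 0.0077,"z": 0.05,"fingers": 0.6}]}}

```text
time: 3.68
ee_pos: [0.5219, -0.2632, 0.1707]
eef_rot: [1.0, -0.012, 0.001, -0.0]
ft_force: [-0.0, -0.7, 0.2]
width: 0.052
```

```bash
python3 mv.py .522 -.2615 .104 -91.3
```

```text
t 3.675 p [ 0.5219 -0.2632  0.1707] yaw -91.43 z [ 0.001  0.    -1.   ] w 0.05199908901446452 F [-0.04 -0.71  0.16] M [-0.04  0.21 -0.  ] q [-0.26  0.43  0.81  1.75 -0.35  1.11 -0.93]
[0.522, -0.2615, 0.104, -91.3] [-0.     -0.0017  0.0667] [-0.     -0.0002 -0.0004]
```

Emit:
{"method": "drive_tool", "body": {"plan": [{"rx": 0,"ry": 0,"rz": 0,"x": 0,"y": -0.0015,"z": 0.04,"fingers": 0.6},{"rx": 0,"ry": 0,"rz": 0,"x": 0,"y": -0.0015,"z": 0.067,"fingers": 0.6},{"rx": 0,"ry": 0,"rz": 0,"x": 0,"y": -0.0015,"z": 0.067,"fingers": 0.6},{"rx": 0,"ry": 0,"rz": 0,"x": 0,"y": -0.0015,"z": 0.067,"fingers": 0.6}]}}

```text
time: 4.18
ee_pos: [0.5222, -0.2625, 0.1041]
eef_rot: [1.0, -0.013, 0.001, 0.0]
ft_force: [0.9, 0.0, 0.3]
width: 0.0525
```

```bash
python3 mv.py .522 -.2615 .104 -91.3
python3 - <<'E'
from bench import viewer; from h import *
im=viewer.camera('wrist'); cv2.imwrite('pics/w2.png',im['color'][:,:,::-1])
E
```

```text
t 4.175 p [ 0.5222 -0.2625  0.1041] yaw -91.49 z [ 2.1e-03 -4.0e-04 -1.0e+00] w 0.05249749417837175 F [0.85 0.   0.26] M [-0.08  0.13 -0.  ] q [-0.21  0.52  0.76  1.8  -0.42  0.99 -0.88]
[0.522, -0.2615, 0.104, -91.3] [-0.0002 -0.001   0.0001] [ 0.0001 -0.0003 -0.0005]
```

View pics/w2.png

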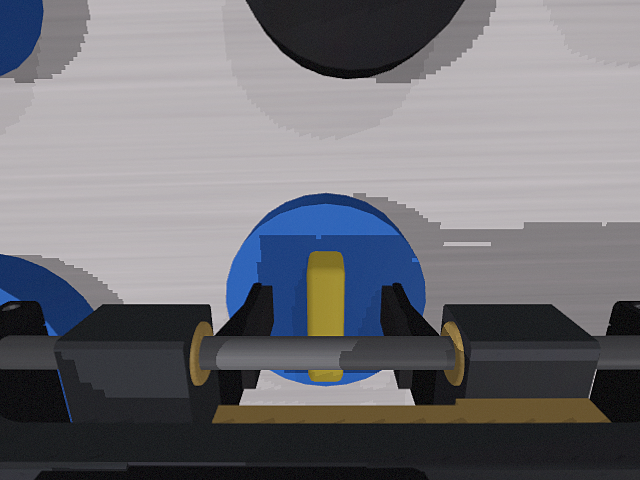

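The yellow bar, at x≈326, sits midway between the fingers (272 and 382), so I'm closing now.

Emit:
{"method": "drive_tool", "body": {"plan": [{"rx": 0,"ry": 0,"rz": 0,"x": 0,"y": 0,"z": 0,"fingers": 0},{"rx": 0,"ry": 0,"rz": 0,"x": 0,"y": 0,"z": 0,"fingers": 0},{"rx": 0,"ry": 0,"rz": 0,"x": 0,"y": 0,"z": 0,"fingers": 0},{"rx": 0,"ry": 0,"rz": 0,"x": 0,"y": 0,"z": 0,"fingers": 0},{"rx": 0,"ry": 0,"rz": 0,"x": 0,"y": 0,"z": 0,"fingers": 0},{"rx": 0,"ry": 0,"rz": 0,"x": 0,"y": 0,"z": 0,"fingers": 0},{"rx": 0,"ry": 0,"rz": 0,"x": 0,"y": 0,"z": -0.04,"fingers": 0},{"rx": 0,"ry": 0,"rz": 0,"x": 0,"y": 0,"z": -0.1,"fingers": 0},{"rx": 0,"ry": 0,"rz": 0,"x": 0,"y": 0,"z": -0.15,"fingers": 0}], "squeeze": 30}}

```text
time: 5.35
ee_pos: [0.5211, -0.2625, 0.2542]
eef_rot: [1.0, -0.013, 0.0, 0.0]
ft_force: [0.7, -0.1, -0.5]
width: 0.0158
```

```bash
python3 mv.py .54 -.05 .26 -55 .5777 .2035 .25 -23.5
```

```text
t 5.35 p [ 0.5211 -0.2625  0.2542] yaw -91.53 z [ 4.e-04 -2.e-04 -1.e+00] w 0.015793877702606023 F [ 0.71 -0.13 -0.51] M [-0.03  0.1   0.09] q [-0.31  0.34  0.86  1.67 -0.27  1.26 -0.99]
[0.54, -0.05, 0.26, -55.0] [ 0.0132 -0.2129 -0.0058] [ 0.000e+00 -1.000e-04 -1.015e-01]
[0.5777, 0.2035, 0.25, -23.5] [ 0.0441 -0.4673  0.0041] [ 1.00e-04 -0.00e+00 -1.89e-01]
```

Emit:
{"method": "drive_tool", "body": {"plan": [{"rx": 0,"ry": 0,"rz": -0.016,"x": 0.004,"y": -0.04,"z": 0,"fingers": 0},{"rx": 0,"ry": 0,"rz": -0.036,"x": 0.0085,"y": -0.09,"z": 0,"fingers": 0},{"rx": 0,"ry": 0,"rz": -0.056,"x": 0.013,"y": -0.14,"z": 0,"fingers": 0},{"rx": 0,"ry": 0,"rz": -0.077,"x": 0.018,"y": -0.19,"z": 0,"fingers": 0},{"rx": 0,"ry": 0,"rz": -0.097,"x": 0.0225,"y": -0.24,"z": 0,"fingers": 0},{"rx": 0,"ry": 0,"rz": -0.117,"x": 0.027,"y": -0.29,"z": 0,"fingers": 0},{"rx": 0,"ry": 0,"rz": -0.137,"x": 0.032,"y": -0.34,"z": 0,"fingers": 0},{"rx": 0,"ry": 0,"rz": -0.157,"x": 0.037,"y": -0.39,"z": 0,"fingers": 0},{"rx": 0,"ry": 0,"rz": -0.177,"x": 0.041,"y": -0.435,"z": 0,"fingers": 0},{"rx": 0,"ry": 0,"rz": -0.189,"x": 0.044,"y": -0.467,"z": 0,"fingers": 0},{"rx": 0,"ry": 0,"rz": -0.189,"x": 0.044,"y": -0.467,"z": 0,"fingers": 0},{"rx": 0,"ry": 0,"rz": -0.189,"x": 0.044,"y": -0.467,"z": 0,"fingers": 0}]}}

```text
time: 6.85
ee_pos: [0.5776, 0.2024, 0.252]
eef_rot: [0.837, 0.548, -0.0, 0.0]
ft_force: [0.4, -0.4, -1.1]
width: 0.0159
```

```bash
python3 mv.py .5777 .2035 .185 -23.5
python3 - <<'E'
from bench import viewer; from h import *
for c in('scene','top','wrist'):
    im=viewer.camera(c); cv2.imwrite(f'pics/{c}3.png',im['color'][:,:,::-1])
    for cc,m,a in blobs(mask(im,'blue'),300):
        p=cloud(im,m); q=p[p[:,2]>.12]
        if len(q)>100:
            zt=np.percentile(q[:,2],80); q=q[abs(q[:,2]-zt)<.006]; A=np.c_[q[:,:2],np.ones(len(q))]; k=np.linalg.lstsq(A,q[:,2],rcond=None)[0]
            print(c,cc,a,'z',zt,cv2.minEnclosingCircle((q[:,:2]*1000).astype(np.float32)),'slope',k[:2])
E
```

```text
t 6.85 p [0.5776 0.2024 0.252 ] yaw -23.56 z [-2.e-04 -8.e-04 -1.e+00] w 0.01587712600702597 F [ 0.37 -0.4  -1.13] M [-0.17  0.06 -0.  ] q [-0.79  0.35  0.47  1.58 -0.16  1.26 -0.7 ]
[0.5777, 0.2035, 0.185, -23.5] [ 0.0011 -0.0004  0.067 ] [ 0.      0.0001 -0.0002]
scene [438.3877551  204.15789474] 931 z 0.18238571483739022 ((578.7195434570312, 198.52772521972656), 50.42662048339844) slope [-0.00510039 -0.00145132]
top [176.75559238 206.11516156] 1207 z 0.1811768516610291 ((573.8717041015625, 193.67942810058594), 48.47201919555664) slope [ 0.00175625 -0.00274227]
wrist [326.65123395 251.87640524] 15033 z 0.18012306691439298 ((579.0197143554688, 203.47564697265625), 49.2707405090332) slope [-0.0021246  -0.00640033]
```

View pics/scene3.png

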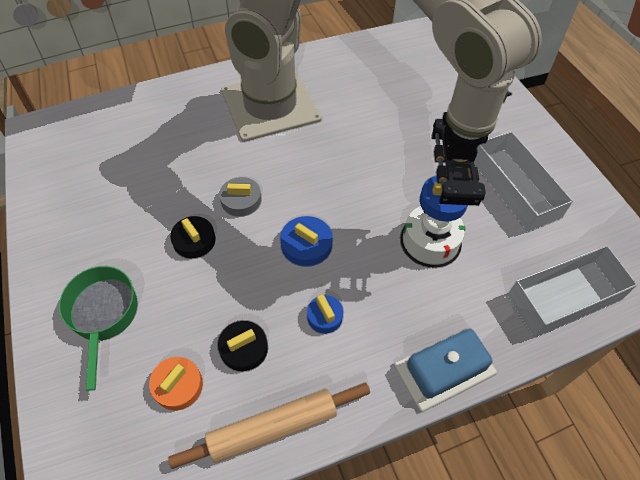

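View pics/wrist3.png

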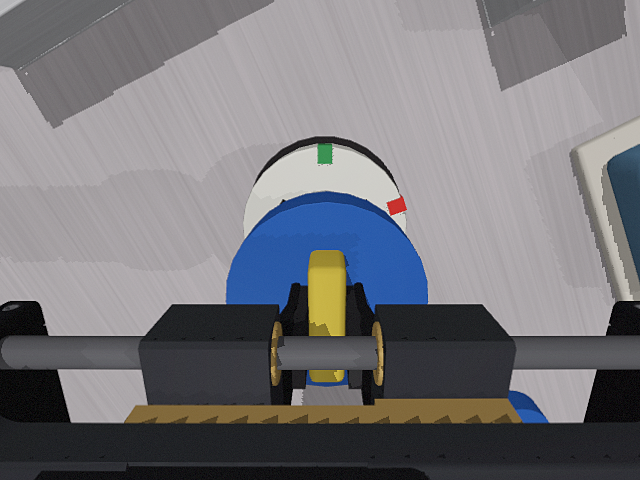

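The wrist view shows the bar at x≈326, in line with the green mark at (325,154), and the lid is level and centred. Lowering.

Emit:
{"method": "drive_tool", "body": {"plan": [{"rx": 0,"ry": 0,"rz": 0,"x": 0.0008,"y": 0,"z": 0.04,"fingers": 0},{"rx": 0,"ry": 0,"rz": 0,"x": 0.0008,"y": 0,"z": 0.06,"fingers": 0},{"rx": 0,"ry": 0,"rz": 0,"x": 0.0008,"y": 0,"z": 0.065,"fingers": 0},{"rx": 0,"ry": 0,"rz": 0,"x": 0.0008,"y": 0,"z": 0.069,"fingers": 0},{"rx": 0,"ry": 0,"rz": 0,"x": 0.0008,"y": 0,"z": 0.073,"fingers": 0},{"rx": 0,"ry": 0,"rz": 0,"x": 0.0008,"y": 0,"z": 0.077,"fingers": 0},{"rx": 0,"ry": 0,"rz": 0,"x": 0.0008,"y": 0,"z": 0.077,"fingers": 0}]}}

```text
time: 7.88
ee_pos: [0.5778, 0.2041, 0.1752]
eef_rot: [0.836, 0.549, -0.0, -0.0]
ft_force: [0.3, 0.8, -1.1]
width: 0.0154
```

```bash
python3 mv.py .5777 .2035 .166 -23.5
```

```text
t 7.875 p [0.5778 0.2041 0.1752] yaw -23.47 z [-1.e-04  0.e+00 -1.e+00] w 0.015413747001652066 F [ 0.28  0.82 -1.07] M [-0.08  0.1   0.03] q [-0.77  0.42  0.45  1.66 -0.2   1.12 -0.67]
[0.5777, 0.2035, 0.166, -23.5] [-0.0006  0.0001  0.0092] [-0.      0.      0.0001]
```

Emit:
{"method": "drive_tool", "body": {"plan": [{"rx": 0,"ry": 0,"rz": 0,"x": -0.0005,"y": 0,"z": 0.004,"fingers": 0},{"rx": 0,"ry": 0,"rz": 0,"x": -0.0005,"y": 0,"z": 0.007,"fingers": 0},{"rx": 0,"ry": 0,"rz": 0,"x": -0.0005,"y": 0,"z": 0.009,"fingers": 0},{"rx": 0,"ry": 0,"rz": 0,"x": -0.0005,"y": 0,"z": 0.009,"fingers": 0}]}}

```text
time: 8.38
ee_pos: [0.5777, 0.2036, 0.1662]
eef_rot: [0.836, 0.548, 0.0, -0.0]
ft_force: [-0.6, 0.8, -1.0]
width: 0.0156
```

```bash
python3 mv.py .5777 .2035 .166 -93.3
```

```text
t 8.375 p [0.5777 0.2036 0.1662] yaw -23.48 z [-0.e+00  1.e-04 -1.e+00] w 0.015609681368308795 F [-0.61  0.8  -1.03] M [-0.1   0.08 -0.03] q [-0.77  0.42  0.45  1.66 -0.2   1.1  -0.67]
[0.5777, 0.2035, 0.166, -93.3] [-0.0001  0.0001  0.0002] [-0.    -0.     0.194]
```

Emit:
{"method": "drive_tool", "body": {"plan": [{"rx": 0,"ry": 0,"rz": 0.02,"x": 0,"y": 0,"z": 0,"fingers": 0},{"rx": 0,"ry": 0,"rz": 0.04,"x": 0,"y": 0,"z": 0,"fingers": 0},{"rx": 0,"ry": 0,"rz": 0.06,"x": 0,"y": 0,"z": 0,"fingers": 0},{"rx": 0,"ry": 0,"rz": 0.08,"x": 0,"y": 0,"z": 0,"fingers": 0}]}}

```text
time: 8.88
ee_pos: [0.5777, 0.2037, 0.1663]
eef_rot: [0.947, 0.321, 0.0, -0.0]
ft_force: [-0.6, 1.1, -0.4]
width: 0.0156
```

```bash
python3 mv.py .5777 .2035 .166 -93.3
```

```text
t 8.875 p [0.5777 0.2037 0.1663] yaw -52.51 z [ 1.e-04  2.e-04 -1.e+00] w 0.015643507066336475 F [-0.64  1.06 -0.37] M [-0.11  0.16 -0.01] q [-0.84  0.44  0.55  1.67 -0.25  1.1  -1.14]
[0.5777, 0.2035, 0.166, -93.3] [-0.0001  0.0002  0.0003] [-0.     -0.      0.1133]
```

Emit:
{"method": "drive_tool", "body": {"plan": [{"rx": 0,"ry": 0,"rz": 0.025,"x": 0,"y": 0,"z": 0,"fingers": 0},{"rx": 0,"ry": 0,"rz": 0.05,"x": 0,"y": 0,"z": 0,"fingers": 0},{"rx": 0,"ry": 0,"rz": 0.075,"x": 0,"y": 0,"z": 0,"fingers": 0},{"rx": 0,"ry": 0,"rz": 0.1,"x": 0,"y": 0,"z": 0,"fingers": 0},{"rx": 0,"ry": 0,"rz": 0.1135,"x": 0,"y": 0,"z": 0,"fingers": 0},{"rx": 0,"ry": 0,"rz": 0.1135,"x": 0,"y": 0,"z": 0.001,"fingers": 0},{"rx": 0,"ry": 0,"rz": 0.1135,"x": 0,"y": 0,"z": 0.001,"fingers": 0}]}}

```text
time: 9.75
ee_pos: [0.5779, 0.2038, 0.166]
eef_rot: [1.0, -0.026, 0.0, -0.0]
ft_force: [-2.2, -1.4, 6.2]
width: 0.016
```

```bash
python3 mv.py .5777 .2035 .166 -93.3
python3 - <<'E'
from bench import viewer; from h import *
im=viewer.camera('wrist'); cv2.imwrite('pics/w4.png',im['color'][:,:,::-1])
E
```

```text
t 9.75 p [0.5779 0.2038 0.166 ] yaw -93.01 z [ 6.e-04  8.e-04 -1.e+00] w 0.015959338977020503 F [-2.19 -1.4   6.22] M [-0.17  0.76 -0.05] q [-0.95  0.47  0.69  1.67 -0.33  1.11 -1.79]
[0.5777, 0.2035, 0.166, -93.3] [-0.0002  0.0003  0.    ] [-0.0001 -0.0001  0.0008]
```

View pics/w4.png

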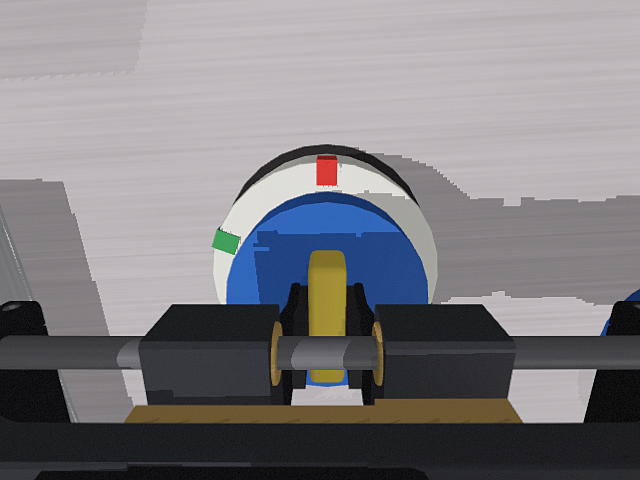

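The bar (x≈327) is in line with the red mark (327,170), and about 6 N of contact shows the plate is on the rim. Releasing and rising.

Emit:
{"method": "drive_tool", "body": {"plan": [{"rx": 0,"ry": 0,"rz": 0,"x": 0,"y": 0,"z": 0,"fingers": 0.4},{"rx": 0,"ry": 0,"rz": 0,"x": 0,"y": 0,"z": 0,"fingers": 0.4},{"rx": 0,"ry": 0,"rz": 0,"x": 0,"y": 0,"z": 0,"fingers": 0.4},{"rx": 0,"ry": 0,"rz": 0,"x": 0,"y": 0,"z": 0,"fingers": 0.4},{"rx": 0,"ry": 0,"rz": 0,"x": 0,"y": 0,"z": -0.03,"fingers": 0.4},{"rx": 0,"ry": 0,"rz": 0,"x": 0,"y": 0,"z": -0.08,"fingers": 0.4},{"rx": 0,"ry": 0,"rz": 0,"x": 0,"y": 0,"z": -0.12,"fingers": 0.4},{"rx": 0,"ry": 0,"rz": 0,"x": -0.05,"y": 0,"z": -0.12,"fingers": 0.4},{"rx": 0,"ry": 0,"rz": 0,"x": -0.1,"y": 0,"z": -0.12,"fingers": 0.4},{"rx": 0,"ry": 0,"rz": 0,"x": -0.1,"y": 0,"z": -0.12,"fingers": 0.4}]}}

```text
time: 11.05
ee_pos: [0.4751, 0.2099, 0.2853]
eef_rot: [1.0, -0.026, -0.001, -0.001]
ft_force: [0.4, 0.2, 0.2]
width: 0.0342
```

```bash
python3 mv.py
python3 - <<'E'
from bench import viewer; from h import *
for c in('scene','top','wrist'):
    im=viewer.camera(c); cv2.imwrite(f'pics/{c}5.png',im['color'][:,:,::-1])
    for cc,m,a in blobs(mask(im,'yellow'),40):
        p=cloud(im,m); q=p[(abs(p[:,2]-.12)<.006)]
        if len(q)>20: print(c,'bar',np.median(q[:,2]),rect(q))
    for cc,m,a in blobs(mask(im,'blue'),300):
        p=cloud(im,m)
        for z in(.03,.094):
            q=p[abs(p[:,2]-z)<.006]
            if len(q)>150: print(c,cc,a,np.median(q[:,2]),cv2.minEnclosingCircle((q[:,:2]*1000).astype(np.float32)), np.linalg.lstsq(np.c_[q[:,:2],np.ones(len(q))],q[:,2],rcond=None)[0][:2])
E
```

```text
t 11.05 p [0.4751 0.2099 0.2853] yaw -92.94 z [-0.0019  0.0028 -1.    ] w 0.03419168686631187 F [0.44 0.15 0.18] M [-0.01  0.12 -0.01] q [-1.19  0.1   0.75  1.78 -0.08  1.28 -2.05]
scene [436.1226645  223.62550772] 1231 0.0953970874929918 ((578.6689453125, 202.02569580078125), 50.478179931640625) [-0.00964495  0.01028114]
scene [305.93997669 241.96445221] 1716 0.031350002931474 ((483.8576965332031, -68.51905822753906), 61.202152252197266) [-0.0049103   0.00506032]
scene [324.4460719  316.01065246] 751 0.03125012223875817 ((670.8994750976562, -96.49690246582031), 38.50957107543945) [-0.00722184  0.00264961]
top bar 0.11983794012016269 (array([0.57785254, 0.20181053]), [16.484840393066406, 54.38932800292969], -4.002601623535156)
top [338.34428086 172.9207248 ] 883 0.03055121001542893 ((670.5235595703125, -96.87480926513672), 38.63568115234375) [ 0.01050433 -0.00586118]
top [179.44964314 203.8556701 ] 1261 0.09405548205550418 ((578.2161865234375, 203.40049743652344), 49.611507415771484) [-0.0012761  -0.00134821]
top [324.56753773 266.0242915 ] 2717 0.03017593182762246 ((482.7256774902344, -69.58965301513672), 59.65713882446289) [-0.0019081   0.00081918]
wrist bar 0.11804488692857174 (array([0.57772961, 0.2004697 ]), [13.864835739135742, 55.482242584228516], 2.2610673904418945)
wrist [327.55852617  97.27087546] 13353 0.093549435005582 ((578.0634765625, 203.1648712158203), 49.61237335205078) [0.00128038 0.00082215]
wrist [589.54842394 193.28746003] 8756 0.02929673946016359 ((482.0277099609375, -66.74720001220703), 59.70069885253906) [-0.0001392  -0.00731678]
```

View pics/wrist5.png

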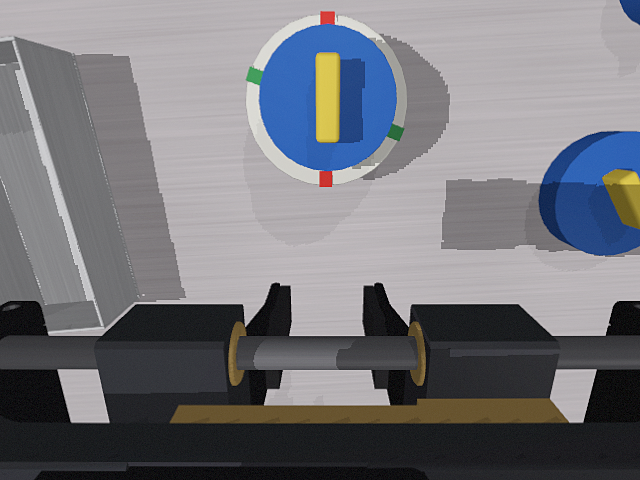

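View pics/scene5.png

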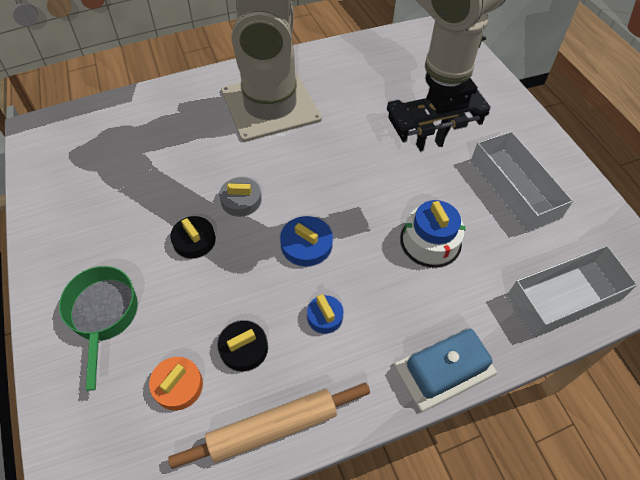

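The wrist view shows the bar at (328,97) lying between the red marks at (327,17) and (326,179). The plate is at 94 mm, and the arm is clear. Handing in.

```bash
python3 -c "
from bench import workorder; print(workorder.close_job())"
```

```text
the job is handed in; nothing more can be done
None
```

The 100 mm blue lid is on the tub and turned to the red marks. I gripped it by its bar, lowered it over the green marks until it dropped past the collar, turned it 70° clockwise and released it. I handed the job in at about 11 s; no verdict is reported.

**Last checks:**
- **Height:** the plate is at 94 mm, so the lid's origin is at 64 mm, which is fully down.
- **Position:** it is centred within about 1 mm and level.
- **Bar angle:** it is within about 1° of the red line in the top camera (−4.0° against −3.1°). The wrist camera's rectangle fit gave +2.3°, about 5° off the line. That is still well inside the 17° limit, and the wrist picture itself shows the bar lined up with the red marks.
- **Other lids:** the small and large blue lids had not moved beyond measuring error (1–3 mm).
- **Arm:** it stands clear of everything. The highest contact force I read was about 7 N.

The first move call was refused because I left out some of the row values; nothing moved.

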